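# Fit the burnishing head into its splined hub and hold it home

### The job

Take the dark grooved wooden head out of the stand, turn it until its four splines line up with the slots of the burnishing machine's hub, and slide it in fully home, its flange flush on the hub. A spring in the hub pushes it back up, so keep pressing: finish with the hand still holding the head down, fully home, so that I can tighten the clamp. Leave the two other heads in the stand and the tins, brush and bottle where they are.

Things in the scene. Friction and masses are not known exactly. Their poses are not given: they have to be found in the camera images.
- dark_head: The head to fit: dark-brown grooved wood, loose, about 160 g. Origin on its axis at the underside of its steel flange, z up. Flange 44 mm across, z 0 to 6 mm; wood at most 38 mm across, z 6 to 44; brass square boss 24 x 24 mm, z 44 to 82, sides square to the head's x and y. Below the flange a stem with four splines. At first it stands in a stand hole, flange on the stand's top, turned any way.
- dark_head_grip (a point): Point on the dark head's axis, 68 mm above its origin, in the brass boss: a good height to grip.
- dark_head_tip (a point): Tip of the dark head's stem, 32 mm below its origin. Stem section is a plus: ribs 7 mm thick, reaching 15 mm from the axis along the head's +x, -x, +y and -y, straight for 24 mm below the flange, then tapering to 2 mm thick at the tip. Hidden in the stand at first: the boss sides show their direction. Any of the four quarter turns fits the hub.
- hub: Steel block 44 x 44 mm, 45 mm tall, on top of the green machine, locked: it does not turn. Origin at the centre of its underside. Plus-shaped socket in its top: slots 10 mm wide reaching 16.5 mm from the centre along its x and y (square to its sides), 41 mm deep. Turned any way against the machine.
- hub_mouth (a point): Centre of the socket's mouth, in the hub's flat top face, 105 mm above the table; z up, x and y along the slots. The head is home when its origin coincides with this point (flange flush on the hub's top).
- plunger (a joint): Red sprung plunger, 9 mm across, in the middle of the socket: its top stands 22 mm below the mouth when free. The value is how far it is pushed down, in m: 0 free, 0.010 with the head fully home, stop at 0.012. Spring force about 4 N at 0 and 8 N at 0.010, so it lifts a head that nobody presses.
- machine: Bench edge burnisher: green housing 150 x 130 mm on a dark foot 170 x 150 mm, 60 mm tall without the hub, fixed to the table. Origin at the centre of its underside. Black speed knob on one face. May stand left or right, turned a little.
- stand: Pale wooden stand, 70 x 250 x 45 mm tall, fixed. Origin at the centre of its underside, long side along its y. Three round holes, 35 mm across and 38 mm deep, at y = -80, 0 and +80 mm, each with a head standing in it; which head is where varies.
- pale_head: Spare head with a pale wooden cone, else the same shape as the dark one (same flange, boss and stem); leave it in the stand.
- white_head: Spare head with a white plastic barrel, else the same shape as the dark one; leave it in the stand.
- green_tin: Wax tin with green lid, 72 mm across, 26 mm tall; origin at its underside. Leave alone.
- cream_tin: Wax tin with white lid, 72 mm across, 26 mm tall; origin at its underside. Leave alone.
- amber_tin: Wax tin with brass lid, 60 mm across, 26 mm tall; origin at its underside. Leave alone.
- brush: Hand brush lying on the bench. Leave alone.
- dressing: Small amber bottle of edge dressing, 44 mm across, 95 mm tall; origin at its underside. Leave alone.

How it is judged:
On the way:
1. the dark head has been lifted clear of the stand, upright (height (world z) of dark_head above 0.085 m and angle between dark_head's own z axis and vertical below 0.35 rad and contact force between the fingers and dark_head above 0.5 N), for 0.1 s.
At the end, for the whole second after the job is handed in: Dark head meshed in the hub: within 3 mm of its axis, flange within 3 mm of its top, upright (0.06 rad), splines along the slots (0.15 rad), plunger down 7 mm or more, at rest, fingers still on it; spare heads standing in the stand; tins, brush, bottle within 30 mm of their starts (z of dark_head in the frame of hub_mouth between -0.004 and 0.003 m and horizontal distance between dark_head and hub_mouth below 0.003 m and angle between dark_head's own z axis and vertical below 0.06 rad and (angle between the x axis of dark_head and the x axis of hub_mouth, either way round below 0.15 rad or angle between the x axis of dark_head and the x axis of hub_mouth, either way round above 1.42 rad) and value of joint plunger above 0.007 m and contact force between the fingers and dark_head above 1 N and linear speed of dark_head below 0.02 m/s and horizontal distance between each of pale_head, white_head and stand below 0.095 m and height (world z) of each of pale_head, white_head below 0.055 m and angle between each of pale_head, white_head's own z axis and vertical below 0.25 rad and distance of each of green_tin, cream_tin, amber_tin, brush, dressing from where it was at the start of the episode below 0.03 m); the arm keeps its last pose, push and grip.
It fails at once if a spare head is taken out of the stand (height (world z) of any of pale_head, white_head above 0.075 m).
It fails at once if a tin, the brush or the bottle is pushed away or knocked over (distance of any of green_tin, cream_tin, amber_tin, brush, dressing from where it was at the start of the episode above 0.03 m or angle between dressing's own z axis and vertical above 0.5 rad).
It also fails if it takes over 38 s, if anything falls off the work surface, if the arm or the gripper's body presses on something with over 40 N, if the wrist force passes 120 N, or if a joint passes its speed limit or range.

### The arm

A 6-joint arm with a two-finger parallel gripper is mounted at the origin on the work surface. World frame = base frame: x ahead of the robot, y to its left, z up, the work surface at z = 0. Lengths are in m, angles in rad, forces in N, time in s.
With the tool pointing down it reaches from about 0.4 to 0.825 m from the base axis. Payload 7 kg.
Tool frame: the origin (TCP) lies midway between the tips of the shut fingers; the grasp point (between the pads) lies arm.hold_point_z behind it (arm.hold_point_z is the distance from the TCP to the grasp point, in m); z points along the fingers, y is the line along which they close (so a half turn about z gives the same grasp; the last joint's range is limited). The gripper opens to 88 mm and grips with 3 to 60 N. Pads are 19 mm wide; open, the fingers measure 130 mm over their backs; the gripper's body (78 mm by 193 mm) begins 47 mm behind the grasp point.
Start: joints at [1.601, 0.359, 0.012, 0, -1.224, -0.288], TCP at [0.172, 0.653, 0.227] pointing down, gripper open.
Joint ranges: [-3.07, 3.07], [-1.43, 2.12], [-1.02, 1.25], [-3.03, 1.67], [-3.05, -0], [-3.03, 3.03]. Speed limits (rad/s): [2.39, 2.39, 3.01, 3.14, 3.14, 3.14].

### API

Orientations are given as [roll, pitch, yaw] about the fixed x, y, z axes, in that order (R = Rz(yaw) Ry(pitch) Rx(roll)).
In Python, from station import arm gives the robot as it stands.
- The arm moves only by the shell command python3 -m crank 'ROWS' [OPENING] [FORCE]. ROWS is JSON, a list that holds one entry, the list of rows, each a list of 4 numbers: the shift along the tool's x, y, z in units of 25 mm (1.0 is 25 mm), then the turn about the tool's z in units of 5 degrees (1.0 is 5 degrees). A call has 1 to 12 rows; each row is the pose to reach, as a shift and turn from the pose commanded when the call began, along the tool's axes at that moment; what a row does not reach only later rows make up. A row lasts 1/8 s, in which the tool goes at most 62.5 mm and 10.7 degrees, less where a joint would pass 70% of its speed; a pose out of reach is approached as far as the arm can. A call with a gripper value outside its range is refused whole. OPENING is the closure, from 0 (fully open) to 1 (shut), set as the call begins (- or left out, the last holds). The fingers move at their own pace and stop on an object; FORCE is the grip in N (left out, the last holds). Time passes only in rows, so rows that repeat a pose let the fingers close. It gives the time, the measured TCP pose, the force, the opening and the grip force at its end, in the units of the state.
- arm.get_state(): the state, without advancing time (a new reading comes with each control period).
- arm.grab_frame(name): name is "scene" or "top" or "wrist"; returns (picture, depth): 384x512x3 uint8, red, green, blue; 384x512 float32, m along the optical axis (not along the pixel's ray), 0 where there is no reading.
- arm.get_calibration(name): a dict with "mtx" (3x3 intrinsics, pixels), "R" (3x3) and "t" (3): a world point X has camera coordinates R X + t; the wrist camera has in their place "mount" (4x4, takes a point from camera to tool coordinates, whose origin is the TCP and whose axes are the flange's). Camera axes: x right, y down, z forward; pixel columns grow to the right and rows downward; lengths in m; the calibration is good to about 2 mm. A picture is of the moment at which its call begins: read the wrist's pose just before it. get_calibration takes no time and is no camera call.
- arm.job_done(): hands the job in; it is judged then, once.
Trained networks look in the newest picture that a camera, given by its name, has taken for a name from the list of things; names that differ only in an ending like _2 or _b are one class to them, and where a whole thing is asked for, a point or a joint stands for the part that bears it (a point fixed in the world has none). Each returns a list of dicts, best first, with "score" (0 to 1); they miss things now and then, are a little off and sometimes report something else, mostly with a low value. They report only what shows in the picture. A call takes as long as a camera call.
- arm.recognise(thing, camera): "extent" ([left, top, width, height] in pixels, round what is visible of it).
- arm.trace(thing, camera): "mask" (384x512 bool, what is visible of it) and "extent" ([left, top, width, height] in pixels, round what is visible of it).
The state is a dict: "t": time; "q": joint angles; "qd": joint speeds; "joint_efforts": joint torques, N m; "eef_pos": TCP position; "ee_rot": TCP orientation; "force": force on the tool from outside, world axes, zero at the start; "moment": the same for the moment, N m; "width": finger opening in m; "gripper_force": force on a finger pad.
Only numpy, scipy, OpenCV 4.12 (cv2) and the standard library are available. Lean on these libraries where they do the work, as an engineer would, in place of code of your own. Each camera call takes 0.05 s, during which the arm holds its last target. There are 200 camera calls.

## Working session

There is one attempt and no reset: what is moved stays moved. The work goes in short steps, Python scripts to look and compute and a shell command to move; the robot and the scene stay as the last step left them, time stands still between calls to the robot, and variables do not carry over. Pictures are saved under pics/ and viewed, at most 10 in all, crops included, and the job is handed in when it is done.

```bash
mkdir -p pics; ls
cat > h.py <<'E'
import numpy as np, cv2
from station import arm
def cloud(name):
    s=arm.get_state(); im,d=arm.grab_frame(name); c=arm.get_calibration(name)
    K=np.array(c["mtx"]); v,u=np.mgrid[0:384,0:512]
    P=np.stack([(u-K[0,2])/K[0,0]*d,(v-K[1,2])/K[1,1]*d,d],-1)
    if name=="wrist":
        M=np.array(c["mount"]); P=P@M[:3,:3].T+M[:3,3]
        r,p,y=s["ee_rot"]; cx=np.cos;sx=np.sin
        R=np.array([[cx(y),-sx(y),0],[sx(y),cx(y),0],[0,0,1]])@np.array([[cx(p),0,sx(p)],[0,1,0],[-sx(p),0,cx(p)]])@np.array([[1,0,0],[0,cx(r),-sx(r)],[0,sx(r),cx(r)]])
        P=P@R.T+np.array(s["eef_pos"])
    else: P=(P-np.array(c["t"]))@np.array(c["R"])
    P[d<=0]=np.nan
    return im,d,P
E
python3 - <<'E'
from h import *
s=arm.get_state(); print(s, arm.hold_point_z)
ims=[]
for n in ("top","scene"):
    im,d,P=cloud(n); ims.append(im)
    for th in ("dark_head","hub","machine","stand","pale_head","white_head","dressing","brush"):
        r=arm.trace(th,n)
        if r:
            m=r[0]["mask"]; Q=P[m]; Q=Q[~np.isnan(Q[:,0])]
            print(n,th,round(r[0]["score"],2),r[0]["extent"],np.median(Q,0).round(3),np.percentile(Q,98,0).round(3),np.percentile(Q,2,0).round(3))
cv2.imwrite("pics/a.png",cv2.resize(np.hstack(ims),(800,300))[:,:,::-1])
E
```

```text
pics
{'t': 0.0, 'q': array([ 1.60107714e+00,  3.59372432e-01,  1.10642737e-02, -3.42359240e-04,
       -1.22408917e+00, -2.88085338e-01]), 'qd': array([ 0.00013661, -0.00303102, -0.00119464, -0.00019155,  0.00108434,
        0.0002814 ]), 'joint_efforts': array([ 1.19692344e-03, -5.82726717e+01,  2.93046874e+01,  6.99694365e+00,
        6.94389077e-03, -1.56068609e-04]), 'eef_pos': array([0.17201052, 0.65221548, 0.22563579]), 'ee_rot': array([ 3.13996618e+00, -1.46337651e-04, -2.57920998e-01]), 'force': array([-0.49011399,  0.14340497,  0.72074199]), 'moment': array([-0.03685481, -0.00520719, -0.02305808]), 'gripper_force': 0.0, 'width': 0.08763808849211248} 0.0188
top dark_head 0.51 [219.3, 199.6, 11.9, 15.9] [0.517 0.078 0.089] [0.543 0.098 0.129] [0.501 0.062 0.046]
top hub 0.74 [337.6, 183.6, 18.2, 15.8] [ 0.574 -0.25   0.102] [ 0.596 -0.226  0.108] [ 0.552 -0.271  0.061]
top machine 0.81 [314.0, 163.3, 51.4, 63.9] [ 0.562 -0.234  0.055] [ 0.65  -0.176  0.063] [ 0.491 -0.313  0.004]
top stand 0.84 [149.2, 175.2, 95.7, 52.5] [0.535 0.147 0.044] [0.59  0.277 0.054] [ 0.485  0.038 -
[... 594 characters left out ...]
 0.099] [ 0.595 -0.228  0.108] [ 0.553 -0.271  0.061]
scene machine 0.9 [146.8, 219.1, 76.1, 75.5] [ 0.607 -0.266  0.055] [ 0.656 -0.184  0.062] [ 0.499 -0.321  0.005]
scene stand 0.97 [249.8, 154.6, 88.2, 46.3] [0.555 0.138 0.043] [0.597 0.278 0.048] [ 0.484  0.033 -0.001]
scene pale_head 0.61 [304.9, 141.9, 18.7, 27.6] [0.564 0.227 0.087] [0.575 0.269 0.128] [0.522 0.216 0.029]
scene white_head 0.5 [285.7, 152.0, 9.8, 22.6] [0.546 0.15  0.09 ] [0.556 0.171 0.128] [0.526 0.139 0.048]
scene dressing 0.84 [368.8, 164.3, 11.9, 28.2] [0.718 0.336 0.054] [0.733 0.367 0.095] [0.695 0.325 0.001]
scene brush 0.79 [322.3, 199.8, 43.6, 42.3] [0.749 0.2   0.018] [0.766 0.277 0.022] [0.72  0.087 0.007]
```

View pics/a.png

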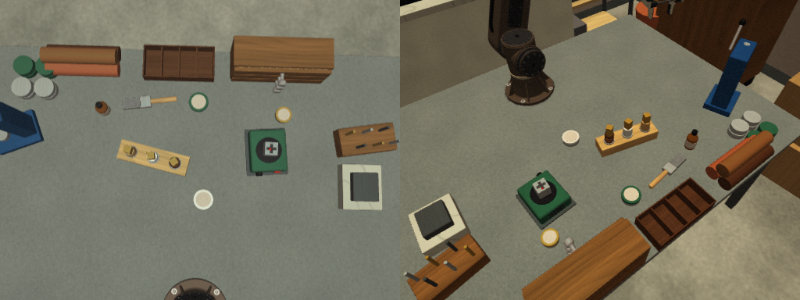

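```bash
cat >> h.py <<'E'
def delta(x,y,z=None,yaw=None):
    s=arm.get_state(); p=s["eef_pos"]; a=s["ee_rot"][2]
    d=np.array([x,y])-p[:2]
    tx=np.array([np.cos(a),np.sin(a)]); ty=np.array([np.sin(a),-np.cos(a)])
    print("rows x,y,z:",(d@tx/.025).round(3),(d@ty/.025).round(3),None if z is None else round((p[2]-z)/.025,3),"turn",None if yaw is None else round(-np.degrees(yaw-a)/5,3))
E
python3 -c "
from h import *
print(arm.get_calibration('wrist'))
delta(.52,.077,.26,0)"
```

```text
{'mtx': array([[330.26479571,   0.        , 255.53343383],
       [  0.        , 330.26479571, 194.53796543],
       [  0.        ,   0.        ,   1.        ]]), 'mount': array([[ 2.81815837e-04, -9.50924757e-01, -3.09422086e-01,
         8.38808873e-02],
       [ 9.99999681e-01,  3.68625609e-05,  7.97493897e-04,
        -8.02067420e-04],
       [-7.46950599e-04, -3.09422212e-01,  9.50924464e-01,
        -1.57312657e-01],
       [ 0.00000000e+00,  0.00000000e+00,  0.00000000e+00,
         1.00000000e+00]])}
rows x,y,z: 19.327 18.718 -1.336 turn -2.954
```

```bash
python3 -m crank '[[[1.8,1.7,-0.7,-0.3],[3.6,3.4,-1.3,-0.6],[5.4,5.2,-1.3,-0.9],[7.2,7,-1.3,-1.2],[9,8.7,-1.3,-1.5],[10.8,10.4,-1.3,-1.8],[12.6,12.2,-1.3,-2.1],[14.4,13.9,-1.3,-2.4],[16.2,15.7,-1.3,-2.7],[18,17.4,-1.3,-3],[19.3,18.7,-1.3,-3],[19.3,18.7,-1.3,-3]]]'
cat > look.py <<'E'
import sys
from h import *
name,thing,z0,z1,out=sys.argv[1],sys.argv[2],float(sys.argv[3]),float(sys.argv[4]),sys.argv[5]
im,d,P=cloud(name)
r=arm.trace(thing,name); 
for k in r[:3]: print(k["score"],k["extent"])
m=cv2.dilate(r[0]["mask"].astype(np.uint8),np.ones((7,7)))>0
m&=(P[...,2]>z0)&(P[...,2]<z1)
Q=P[m]; print(m.sum(),"z",np.median(Q[:,2]).round(4))
(c,wh,a)=cv2.minAreaRect((Q[:,:2]*1000).astype(np.float32))
print("centre mm",np.round(c,1),"size",np.round(wh,1),"ang",round(a,1),"mean",Q.mean(0).round(4))
v=im.copy(); v[m]=(v[m]//2+np.array([0,127,0])).astype(np.uint8)
cv2.imwrite("pics/"+out,np.hstack([im,v])[:, :, ::-1][:, :1024] if 0 else cv2.resize(np.hstack([im,v]),(800,300))[:,:,::-1])
s=arm.get_state(); print(s["t"],s["eef_pos"],s["ee_rot"],s["q"])
E
python3 look.py wrist dark_head .12 .135 b.png
```

```text
t: 2.4
eef_pos: [0.5205, 0.0747, 0.2588]
ee_rot: [3.141, 0.0, -0.001]
force: [-0.2, -0.0, -0.6]
width: 0.0877
gripper_force: 0.0
0.98 [229.4, 148.9, 40.0, 53.9]
690 z 0.1259
centre mm [518.2  83.4] size [24.6 24.2] ang 34.9 mean [0.5192 0.0833 0.1258]
2.5 [0.51946859 0.07705585 0.25891728] [-3.14157985e+00  2.85480611e-04  2.15810117e-03] [ 5.21020864e-01  9.02808643e-02 -2.64303955e-01 -1.62801440e-04
 -1.21645307e+00  1.05199007e+00]
```

View pics/b.png

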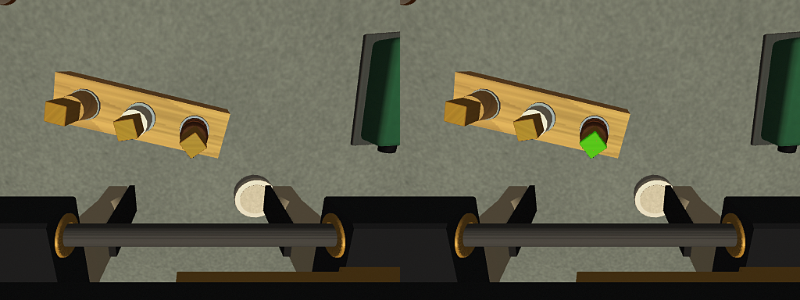

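```bash
python3 -m crank '[[[0,-0.2,0.6,-2],[-0.06,-0.2,1.2,-4],[-0.06,-0.2,1.8,-6],[-0.06,-0.2,2.35,-7],[-0.06,-0.2,2.35,-7],[-0.06,-0.2,2.35,-7]]]'
python3 look.py wrist dark_head .12 .135 c.png
python3 -c "
from h import *
delta(.518,.082,.095,np.radians(34.9))"
```

```text
t: 3.25
eef_pos: [0.5181, 0.0834, 0.2011]
ee_rot: [3.141, -0.001, 0.614]
force: [-0.1, -1.1, 0.4]
width: 0.0877
gripper_force: 0.0
0.8 [234.0, 154.9, 44.6, 66.0]
1019 z 0.1261
centre mm [518.3  83.7] size [24.4 23.6] ang 35.3 mean [0.519  0.0842 0.1259]
3.35 [0.51819571 0.08314352 0.20111737] [ 3.14132632e+00 -1.24265916e-03  6.14347600e-01] [ 5.33342672e-01  1.29863688e-01 -3.55315899e-01  1.86552606e-04
 -1.08435661e+00  1.65171398e+00]
rows x,y,z: -0.033 0.033 4.245 turn 0.06
```

View pics/c.png

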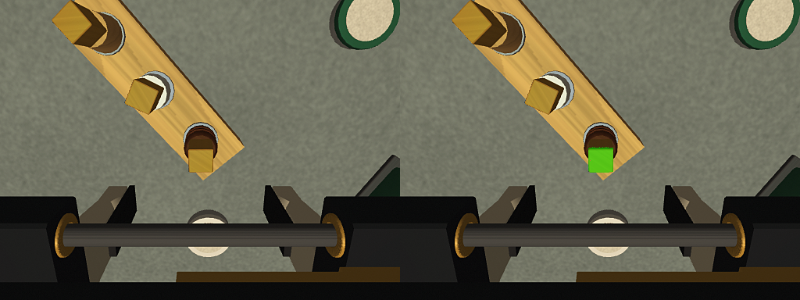

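The dark boss (px ~201,160 of the left half) is square to the jaws and centred. I'll go straight down and grip.

```bash
python3 -m crank '[[[0,0,1.2,0],[0,0,2.4,0],[0,0,3.5,0],[0,0,4.2,0],[0,0,4.2,0],[0,0,4.2,0]]]' && python3 -m crank '[[[0,0,0,0],[0,0,0,0],[0,0,0,0],[0,0,0,0],[0,0,0,0],[0,0,0,0]]]' 1 50
```

```text
t: 4.1
eef_pos: [0.5187, 0.0829, 0.0963]
ee_rot: [3.141, -0.001, 0.615]
force: [0.4, 0.3, 0.5]
width: 0.0875
gripper_force: 0.0
t: 4.85
eef_pos: [0.5179, 0.0826, 0.0953]
ee_rot: [-3.142, 0.0, 0.615]
force: [0.3, 0.3, -0.2]
width: 0.0333
gripper_force: 0.0
```

```bash
python3 -m crank '[[[0,0,0,0],[0,0,0,0],[0,0,0,0],[0,0,-0.8,0],[0,0,-2,0],[0,0,-3.5,0],[0,0,-5,0],[0,0,-6,0],[0,0,-6,0]]]'
python3 -c "
from h import *
print(arm.get_state()['q'])
delta(.52,-.25,.245,0.6)"
```

```text
t: 5.98
eef_pos: [0.5188, 0.083, 0.2471]
ee_rot: [3.141, -0.004, 0.615]
force: [0.2, 0.9, -2.3]
width: 0.0237
gripper_force: 50.0
[ 5.32540154e-01  9.55114771e-02 -2.85872719e-01  2.08465742e-04
 -1.18569139e+00  1.65319031e+00]
rows x,y,z: -7.646 10.908 0.084 turn 0.172
```

```bash
python3 -m crank '[[[-1,1.2,0,0.7],[-2.6,3.2,0,2],[-4.2,5.2,0,3.5],[-5.8,7.2,0,5],[-7.2,9,0,6.2],[-8.3,10.4,0,7],[-8.3,10.4,0,7],[-8.3,10.4,0,7],[-8.3,10.4,0,7]]]'
python3 look.py wrist hub .099 .109 d.png
```

```text
t: 7.1
eef_pos: [0.4984, -0.2485, 0.2448]
ee_rot: [-3.141, 0.001, 0.005]
force: [0.3, 0.2, -0.5]
width: 0.0235
gripper_force: 50.0
0.97 [227.5, 72.0, 54.3, 55.1]
0.58 [223.3, 186.8, 67.1, 97.5]
1936 z 0.1041
centre mm [ 571.6 -246.2] size [44. 44.] ang 88.2 mean [ 0.5721 -0.2462  0.1041]
7.2 [ 0.498627   -0.24847827  0.2452727 ] [-3.14148628e+00 -8.74681436e-05  5.77554147e-03] [-1.10921364e-01  1.53111758e-01 -2.22403350e-01 -1.24509078e-04
 -1.19520673e+00  1.68753890e+00]
```

View pics/d.png

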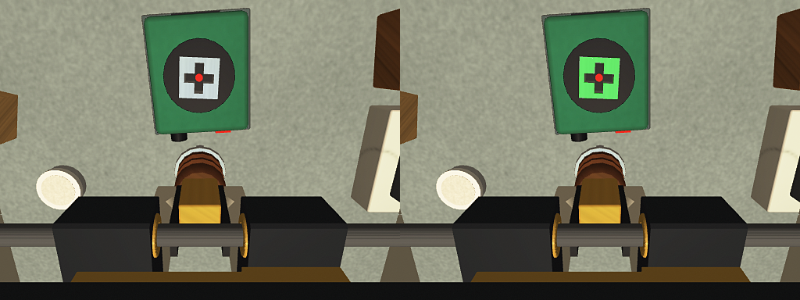

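The hub shows as a full 44×44 mm square at px ~(255,100), turned about −1.8°, with the head square in the jaws. I'll go above it with the tip just clear.

```bash
python3 -m crank '[[[1,-0.03,0,0.2],[2.2,-0.06,0,0.4],[2.88,-0.07,0.6,0.4],[2.88,-0.07,1.4,0.4],[2.88,-0.07,2,0.4],[2.88,-0.07,2,0.4],[2.88,-0.07,2,0.4],[2.88,-0.07,2,0.4]]]'
python3 - <<'E'
from h import *
im,d,P=cloud("scene"); s=arm.get_state();print(s["eef_pos"],s["ee_rot"],s["force"])
delta(.571,-.2466,.1553,-.031)
im=arm.grab_frame("wrist")[0]
for n in("dark_head","hub"):
    for r in arm.trace(n,"scene")[:1]:
        Q=P[r["mask"]];print(n,r["score"],r["extent"],np.nanpercentile(Q,[5,50,95],axis=0).round(4).tolist())
        if n=="hub": x,y,w,h=map(int,r["extent"])
sc=arm.grab_frame("scene")[0][y-60:y+60,x-70:x+90]
cv2.imwrite("pics/e.png",np.hstack([cv2.resize(sc,(400,300)),cv2.resize(im[120:300,130:370],(400,300))])[:,:,::-1])
E
```

```text
t: 8.2
eef_pos: [0.5708, -0.2476, 0.1963]
ee_rot: [3.141, -0.002, -0.031]
force: [0.4, 0.3, -1.9]
width: 0.0241
gripper_force: 50.0
[ 0.57076081 -0.24757573  0.19624416] [ 3.14136124e+00 -1.56958348e-03 -3.08952221e-02] [ 0.26692164  0.04117925 -1.3823503 ]
rows x,y,z: 0.008 -0.039 1.638 turn 0.001
dark_head 0.66 [167.9, 208.7, 15.8, 28.9] [[0.5727, -0.2668, 0.1474], [0.5836, -0.2518, 0.1871], [0.5903, -0.2386, 0.2278]]
hub 0.74 [169.2, 232.9, 26.4, 22.1] [[0.5563, -0.2707, 0.0632], [0.5886, -0.2507, 0.0967], [0.5949, -0.2285, 0.1078]]
```

View pics/e.png

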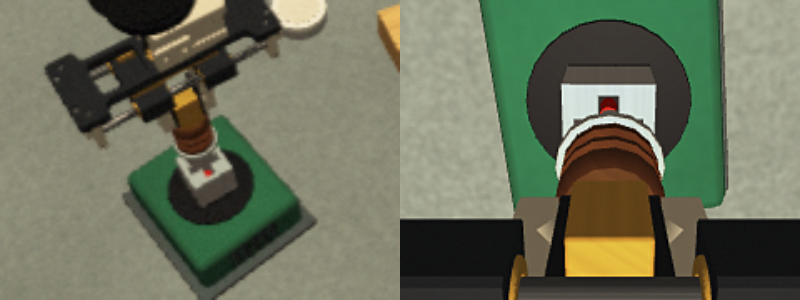

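```bash
python3 -m crank '[[[0,-0.03,0.2,0],[0,-0.03,0.4,0],[0,-0.03,0.6,0],[0,-0.03,0.8,0],[0,-0.03,1.0,0],[0,-0.03,1.0,0],[0,-0.03,1.0,0]]]'; python3 -c "
from h import *
s=arm.get_state();print(s['force'],s['moment'])"
```

```text
t: 9.32
eef_pos: [0.5706, -0.2467, 0.1704]
ee_rot: [3.142, -0.0, -0.031]
force: [0.3, 0.2, -1.3]
width: 0.024
gripper_force: 50.0
[ 0.29850878  0.17028482 -1.28755907] [-0.05171258 -0.08631136 -0.00614071]
```

It is 17 mm into the slots with no contact force. Pressing on home.

```bash
python3 -m crank '[[[0,0,0.15,0],[0,0,0.3,0],[0,0,0.45,0],[0,0,0.55,0],[0,0,0.6,0],[0,0,0.64,0],[0,0,0.64,0],[0,0,0.64,0]]]'; python3 -c "
from h import *
s=arm.get_state();print(s['force'],s['moment'])"
```

```text
t: 10.32
eef_pos: [0.5708, -0.2468, 0.1552]
ee_rot: [3.141, -0.001, -0.031]
force: [-1.8, 1.4, 7.7]
width: 0.0238
gripper_force: 50.0
[-1.82149489  1.35636168  7.66041267] [ 0.71743254  0.802481   -0.02639117]
```

```bash
python3 -m crank '[[[0,0,0.04,0],[0,0,0.08,0],[0,0,0.08,0],[0,0,0.08,0]]]'
python3 - <<'E'
from h import *
im,d,P=cloud("wrist"); s=arm.get_state();print(s['eef_pos'],s['force'],s['moment'])
sc=arm.grab_frame("scene")[0][170:290,100:260]
cv2.imwrite("pics/f.png",np.hstack([cv2.resize(sc,(400,300)),cv2.resize(im[120:300,130:370],(400,300))])[:,:,::-1])
E
```

```text
t: 10.82
eef_pos: [0.5709, -0.2469, 0.1552]
ee_rot: [3.141, -0.002, -0.03]
force: [-7.3, 4.2, 19.8]
width: 0.0237
gripper_force: 50.0
[ 0.57085278 -0.24688338  0.15518741] [-5.75425846  4.52089701 19.08299121] [2.04959749 2.46220278 0.04310798]
```

View pics/f.png

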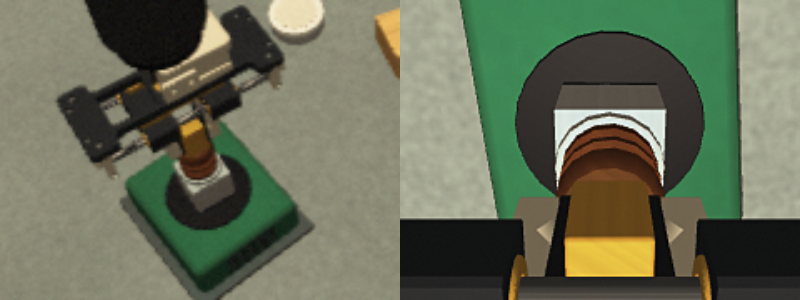

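The flange sits flush on the hub in both views. The height stopped changing at the predicted home value (TCP 0.155 m) while the force rose to about 20 N, so it is seated. Handing in.

```bash
python3 -c "
from station import arm
print(arm.job_done())"
```

```text
the job is handed in; nothing more can be done
None
```

The dark head is in the hub with its flange flush, and the hand is still pressing it down with about 20 N; I handed the job in about 11 s into the 38 s limit, but no verdict came back.

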